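# Load the pickle press to its line

### The arm

A 6-joint arm with a two-finger parallel gripper is mounted at the origin on the work surface. World frame = base frame: x ahead of the robot, y to its left, z up, the work surface at z = 0. Lengths are in m, angles in rad, forces in N, time in s.
With the tool pointing down it reaches from about 0.35 to 1 m from the base axis. Payload 7.1 kg.
Tool frame: the origin (TCP) lies midway between the tips of the shut fingers; the grasp point (between the pads) lies 19 mm behind it; z points along the fingers, y is the line along which they close (so a half turn about z gives the same grasp; the last joint's range is limited). The gripper opens to 85 mm and grips with 20 to 120 N. Pads are 22 mm wide; open, the fingers measure 114 mm over their backs; the gripper's body (76 mm by 85 mm) begins 54 mm behind the grasp point. The pads swing forward as they close: fully open they stand 13 mm farther back than shut.
Start: joints at [-0.019, 0.423, 1.63, -0, 1.089, -0.019], TCP at [0.625, 0, 0.231] pointing down, gripper open.
Joint ranges: [-3, 3], [-0.9, 2.11], [0.09, 2.58], [-1.31, 4.45], [0.11, 2.69], [-2.54, 2.54]. Speed limits (rad/s): [2.39, 2.39, 3.01, 3.14, 3.14, 3.14].

### API

Orientations are given as a rotation vector (axis times angle).
In Python, from station import env, viewer gives the robot as it stands.
- The arm moves only by the shell command python3 -m inch 'ROWS' [FORCE]. ROWS is JSON, a list that holds one entry, the list of rows, each a list of 7 numbers: the shift along the tool's x, y, z in units of 60 mm (1.0 is 60 mm), then the turn, a rotation vector about the tool's x, y, z in units of 5 degrees (1.0 is 5 degrees), then the finger opening in mm, from 0 to 85.4. A call has 1 to 5 rows; each row shifts and turns the commanded pose from where the row before left it, along the tool's axes as they then stand; what a row does not reach is not made up. A row lasts 1/8 s, in which the tool goes at most 62.5 mm and 10.7 degrees, less where a joint would pass 70% of its speed; a pose out of reach is approached as far as the arm can. A call is refused whole if a number of a shift passes 1 or a number of a turn 1, either way. A call with a gripper value outside its range is refused whole. The fingers move at their own pace and stop on an object; FORCE is the grip in N (left out, the last holds). Time passes only in rows, so rows that do not move let the fingers close. It gives the time, the measured TCP pose, the force, the opening and the grip force at its end, in the units of the state.
- env.read_state(): the state, without advancing time (a new reading comes with each control period).
- viewer.capture(name): name is "scene" or "side" or "wrist"; returns a dict with "pixels" (420x560x3 uint8, red, green, blue), "range_z" (420x560 float32, m along the optical axis (not along the pixel's ray), 0 where there is no reading), "mtx" (3x3 intrinsics, pixels), "R" (3x3) and "t" (3): a world point X has camera coordinates R X + t. Camera axes: x right, y down, z forward; pixel columns grow to the right and rows downward; lengths in m; the calibration is good to about 2 mm. A picture is of the moment at which its call begins.
- env.hand_in(): hands the job in; it is judged then, once.
The state is a dict: "time_s": time; "joint_positions": joint angles; "qd": joint speeds; "effort": joint torques, N m; "ee_pos": TCP position; "ee_rot": TCP orientation; "ft_force": force on the tool from outside, world axes, zero at the start; "moment": the same for the moment, N m; "width": opening from 0.0 (shut) to 1.0 (fully open); "grasp_force": force on a finger pad.
Only numpy, scipy, OpenCV 4.12 (cv2) and the standard library are available. Lean on these libraries where they do the work, as an engineer would, in place of code of your own. Each camera call takes 0.05 s, during which the arm holds its last target. There are 200 camera calls.

### The job

Load the pickle press: stack stone weights flat in its slotted guide tube until the top of the stack is level with the dark line inside the tube, which takes the two thick weights and one of the two thin ones, in any order; leave the other thin weight lying where it is in the sloping rack. Lower each weight down inside the tube before letting go rather than dropping it in from the top. Then swing the keeper bar fully over the stack by its knob, let go, and leave the bowl, cup and spoon where they stand.

Things in the scene. Friction and masses are not known exactly. Their poses are not given: they have to be found in the camera images.
- thick_a: a round grey stone press weight, a plain disc 64 mm in diameter and 22 mm thick, about 185 g. Origin: centre of its underside; z is the disc's axis and points up out of its upper face. It starts lying flat on the table.
- thick_b: a round grey stone press weight, a plain disc 64 mm in diameter and 22 mm thick, about 185 g. Origin: centre of its underside; z is the disc's axis and points up out of its upper face. It starts lying flat on the rack's sloping face, resting against two pins at one of the three seats (which seat varies).
- thin_a: a round grey stone press weight, a plain disc 64 mm in diameter and 12 mm thick, about 100 g. Origin: centre of its underside; z is the disc's axis and points up out of its upper face. It starts lying flat on the rack's sloping face, resting against two pins at one of the three seats (which seat varies).
- thin_b: a round grey stone press weight, a plain disc 64 mm in diameter and 12 mm thick, about 100 g. Origin: centre of its underside; z is the disc's axis and points up out of its upper face. It starts lying flat on the rack's sloping face, resting against two pins at one of the three seats (which seat varies).
- rack: fixed wooden rack whose flat face, 350 mm wide, 134 mm deep, slopes at 35 degrees: it rises along the rack's +x and faces its -x, away from the robot, so a tool must lean out over the far side. Origin: on the table under the middle of the row; y runs along the row. Three seats at y = -114, 0, +114 mm; a seated weight's axis is 35 degrees from vertical.
- rack_seat (a point): middle seat: underside centre of a weight lying there, on the sloping face 55 mm above the table (the other seats alike). Each seat has two steel pins (8 mm diameter, 9 mm high, 47 mm apart) at the weight's downhill edge that stop it sliding; its sides along the row (50 mm free between neighbours) and its uphill edge are clear.
- press: fixed pickle press: grey plastic tub with a steel cover plate 158 x 198 mm whose top is 55 mm above the table, carrying an upright aluminium guide tube. Origin on the table under the tube's axis. A post (16 mm diameter) 80 mm from the tube's axis on the press's +y side carries the keeper bar.
- guide_floor (a point): centre of the guide tube's floor; axes as the press. Tube: 70 mm inner diameter, 63 mm high, its last 7 mm a flared lip. It is two curved shells, 3 mm thick, on the press's +y and -y sides; full-height slots about 38 mm wide are open on its +x and -x sides, through which fingers holding a disc across x can pass down to the plate.
- mark (a point): point on the tube's axis at the height of the upper edge of the dark line, 56 mm above the guide floor: where the top of the finished stack comes.
- keeper (a joint): angle in rad of the keeper bar about the upright post: 0 = over the middle of the tube (bar points to the press's -y, against its stop), growing as it swings out (at 1.57 it points along the press's -x), up to 2.0. It starts swung out, drags lightly (about 0.4 N at the knob) and stays where left. Its underside is 66 mm above the guide floor.
- keeper_hinge (a point): point on the post's axis at the top of the keeper bar (steel, 20 mm wide, 8 mm thick).
- keeper_knob (a point): upright black knob near the bar's free end, 18 mm in diameter, standing 50 mm above the bar, on a radius of 100 mm about the hinge axis. This point is on its axis, 30 mm above the bar and 20 mm below the knob's top; it is a good height to pinch or push.
- bowl: bystander: steel bowl 170 mm across, 70 mm high; origin at the centre of its underside.
- cup: bystander: white ceramic cup 70 mm across, 75 mm high; origin at the centre of its underside.
- spoon: bystander: wooden spoon 200 mm long lying on the table, along its x.
Not all that is in view belongs to the job. What is shaped like the thick_a but green is not meant. Leave any turquoise look-alike of the thick_b alone.

How it is judged:
By the outcome, as a careful person would: the job done as asked, in the order asked, and still so for the second after the job is handed in, with the robot touching nothing.
It also fails if it takes over 72 s, if anything falls off the work surface, if the arm or the gripper's body presses on something with over 40 N, if the wrist force passes 120 N, or if a joint passes its speed limit or range.

## Working session

There is one attempt and no reset: what is moved stays moved. The work goes in short steps, Python scripts to look and compute and a shell command to move; the robot and the scene stay as the last step left them, time stands still between calls to the robot, and variables do not carry over. Pictures are saved under pics/ and viewed, at most 10 in all, crops included, and the job is handed in when it is done.

```bash
ls; mkdir -p pics
cat > h.py <<'E'
import numpy as np,cv2
from station import env,viewer
def cap(n):
    d=viewer.capture(n); np.savez('/tmp/%s.npz'%n,**d); return d
def pts(d):
    z=d["range_z"];K=d["mtx"];v,u=np.mgrid[:z.shape[0],:z.shape[1]]
    c=np.stack([(u-K[0,2])/K[0,0]*z,(v-K[1,2])/K[1,1]*z,z],-1)
    p=(c-np.ravel(d["t"]))@d["R"]; p[z<=0]=np.nan; return p
def save(d,n): cv2.imwrite('pics/'+n+'.png',cv2.cvtColor(d["pixels"],cv2.COLOR_RGB2BGR))
E
python3 - <<'E'
from h import *
a=cap("scene");b=cap("side")
cv2.imwrite('pics/a.png',a["pixels"][...,::-1]);cv2.imwrite('pics/b.png',b["pixels"][...,::-1])
for d in(a,b):print(-d["R"].T@np.ravel(d["t"]),d["R"][2])
E
```

```text
pics
[ 1.10986711 -0.65677952  0.7356174 ] [-0.50083487  0.63977525 -0.58296832]
[ 0.47822067 -0.61812762  0.62361065] [ 0.09909169  0.77454719 -0.62470592]
```

View pics/a.png

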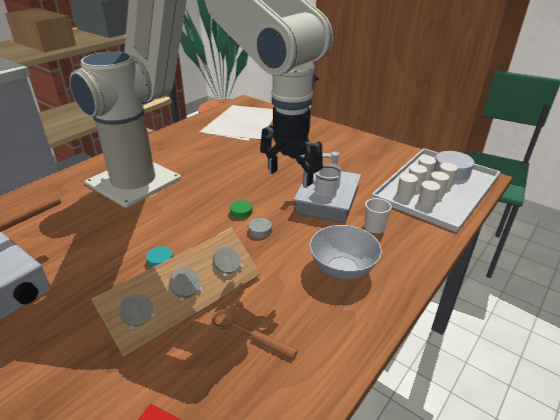

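View pics/b.png

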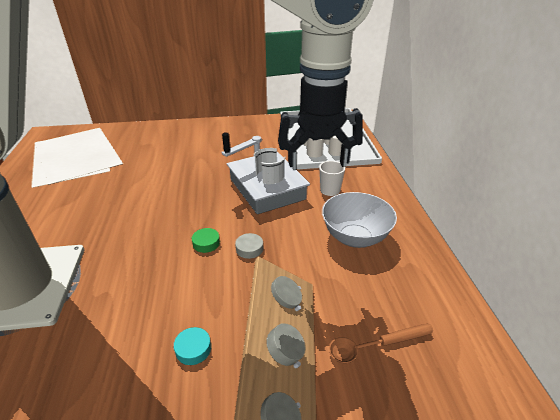

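The scene view shows the press tub at (328,190), grey thick_a at (260,228), rack discs at (137,310), (184,282) and (227,260), the green decoy at (241,210) and the turquoise one at (160,257). In the side view the keeper knob is at (227,140), the post at (257,145), the tube at (269,165), the bowl at (359,222) and the cup at (332,178).

Run:
```python
from h import *
np.set_printoptions(precision=4,suppress=True)
A=dict(np.load('/tmp/scene.npz'));B=dict(np.load('/tmp/side.npz'))
P=pts(A);Q=pts(B)
for nm,X,uv in(("scene",P,dict(thick=(260,224),d1=(137,310),d2=(184,282),d3=(227,260),cup=(377,215),tubf=(345,205))),("side",Q,dict(thick=(250,240),d2=(285,344),d3=(287,292),d1=(281,407),knob=(227,143),post=(257,140),plate=(290,185)))):
    for k,(u,v) in uv.items(): print(nm,k,X[v,u])
def grey(d):
    h=cv2.cvtColor(d["pixels"],cv2.COLOR_RGB2HSV); return h[...,1]<60
# thick_a
for X,d,c in((P,A,(260,224)),(Q,B,(250,240))):
    g=grey(d);p0=X[c[1],c[0]]
    m=g&(np.linalg.norm(X[...,:2]-p0[:2],axis=-1)<.08)&(abs(X[...,2]-.022)<.006)
    q=X[m];(c,r)=cv2.minEnclosingCircle(q[:,:2].astype(np.float32));print('thickA',c,r,q.mean(0),len(q))
# rack plane: wooden pixels in polygon of scene
m=np.zeros(A["range_z"].shape,np.uint8);cv2.fillPoly(m,[np.array([(98,300),(122,345),(255,275),(232,238)])],1)
m=cv2.erode(m,np.ones((5,5)))>0
w=m&~grey(A)&(P[...,2]>.015);q=P[w]
for _ in range(5):
    c=np.median(q,0);c=q.mean(0);n=np.linalg.svd(q-c,full_matrices=False)[2][2];n*=np.sign(n[2]);e=(P-c)@n;q=P[w&(abs(e)<.004)]
print('rack n',n,'c',c,'tilt',np.degrees(np.arccos(n[2])),len(q))
for X,d,cs,wid in((P,A,((137,310),(184,282),(227,260)),'scene'),(Q,B,((285,344),(287,292)),'side')):
    for u,v in cs:
        p0=X[v,u];e=(X-c)@n
        s=grey(d)&(np.linalg.norm(X-p0,axis=-1)<.05)&(e>.006)
        h=np.median(e[s&(np.linalg.norm(X-p0,axis=-1)<.02)])
        s&=abs(e-h)<.003;q=X[s]
        ax=np.cross([0,0,1],n);ax/=np.linalg.norm(ax);up=np.cross(n,ax)
        cc,r=cv2.minEnclosingCircle(np.stack([q@ax,q@up],1).astype(np.float32))
        print(wid,'disc h',h,'ctr top',cc[0]*ax+cc[1]*up+((c@n)+h)*n,'mean',q.mean(0),'r',r,len(q))
# press
for X in(P,Q):
    near=(np.linalg.norm(X[...,:2]-[.66,.08],axis=-1)<.25)
    pl=near&(abs(X[...,2]-.055)<.004);q=X[pl];print('plate',cv2.minAreaRect(q[:,:2].astype(np.float32)),len(q))
    t=near&(X[...,2]>.108)&(X[...,2]<.122);q=X[t];(cc,r)=cv2.minEnclosingCircle(q[:,:2].astype(np.float32));print('lip',cc,r,len(q))
v,u=np.mgrid[:420,:560]
k=(B["pixels"].max(-1)<60)&(abs(u-227)<9)&(abs(v-143)<14);q=Q[k];print('knob',np.nanmedian(q,0),np.nanmin(q,0),np.nanmax(q,0))
s=(abs(u-243)<22)&(abs(v-148)<18)&(Q[...,2]>.118)&(Q[...,2]<.15);q=Q[s];print('bar',cv2.minAreaRect(q[:,:2].astype(np.float32)),len(q))
```

```text
scene thick [0.4886 0.057  0.0223]
scene d1 [ 0.5186 -0.3597  0.0645]
scene d2 [ 0.5369 -0.2505  0.07  ]
scene d3 [ 0.5535 -0.1359  0.0625]
scene cup [0.7404 0.2371 0.0653]
scene tubf [0.6433 0.2378 0.0548]
side thick [0.4904 0.062  0.0197]
side d2 [ 0.5284 -0.2581  0.078 ]
side d3 [ 0.5478 -0.1415  0.0652]
side d1 [ 0.5102 -0.3516  0.0677]
side knob [0.4541 0.2792 0.1561]
side post [0.5325 0.3347 0.1306]
side plate [0.6059 0.2211 0.0557]
thickA (0.4915127158164978, 0.05462215095758438) 0.033635158091783524 [0.4918 0.0529 0.0217] 282
thickA (0.4877297878265381, 0.05336647480726242) 0.032695211470127106 [0.4873 0.0499 0.0213] 440
rack n [ 0.5648 -0.0972  0.8195] c [ 0.5276 -0.2703  0.0507] tilt 34.964994187751856 3809
scene disc h 0.012002487858567687 ctr top [ 0.5164 -0.3622  0.0622] mean [ 0.5144 -0.3603  0.0637] r 0.03576374799013138 765
scene disc h 0.02199591922674141 ctr top [ 0.539  -0.2477  0.0723] mean [ 0.5391 -0.2483  0.0721] r 0.03196246922016144 621
scene disc h 0.012053626502782881 ctr top [ 0.555  -0.1372  0.0623] mean [ 0.5527 -0.1357  0.064 ] r 0.03570482134819031 504
side disc h 0.02127811452947598 ctr top [ 0.5362 -0.2494  0.0732] mean [ 0.5354 -0.2515  0.0735] r 0.03249867260456085 885
side disc h 0.011240268032605725 ctr top [ 0.5535 -0.1376  0.0623] mean [ 0.5494 -0.1384  0.0649] r 0.035946231335401535 616
plate ((0.6552674174308777, 0.10302093625068665), (0.3107558488845825, 0.45096784830093384), 14.153654098510742) 1512
lip (0.562353253364563, 0.27412182092666626) 0.04276825115084648 99
plate ((0.6630569100379944, 0.10127198696136475), (0.3015689551830292, 0.45829886198043823), 10.643484115600586) 1729
lip (0.5608828663825989, 0.27228572964668274) 0.0427679605782032 127
knob [0.4513 0.2812 0.1578] [0.4435 0.277  0.129 ] [0.4586 0.2918 0.1797]
bar ((0.5103535652160645, 0.30866318941116333), (0.11290787160396576, 0.11542832851409912), 67.13948822021484) 313
```

```bash
cat >> h.py <<'E'
from scipy.spatial.transform import Rotation as Ro
np.set_printoptions(precision=4,suppress=True)
def down(ydir):
    z=np.array([0,0,-1.]);y=np.array([*ydir,0]);y/=np.linalg.norm(y);return np.stack([np.cross(y,z),y,z],1)
def plan(p,R,st=None):
    "shift in tool axes (60mm units) first, then turn (5deg units)"
    st=st or env.read_state();R0=Ro.from_rotvec(st["ee_rot"])
    t=Ro.from_matrix(R0.as_matrix().T@R).as_rotvec(degrees=True)/5
    print('shift',R0.inv().apply(np.array(p)-st["ee_pos"])/.06,'turn',t,'shift in target axes',R.T@(np.array(p)-st["ee_pos"])/.06)
E
python3 - <<'E'
from h import *
A=dict(np.load('/tmp/scene.npz'));B=dict(np.load('/tmp/side.npz'))
for d in(A,B):
    X=pts(d);r=np.linalg.norm(X[...,:2]-[.5615,.273],axis=-1)
    q=X[(r<.14)&(abs(X[...,2]-.055)<.003)][:,:2];print('plate',cv2.minAreaRect(q.astype(np.float32)),len(q))
    q=X[(r<.06)&(X[...,2]>.09)&(X[...,2]<.122)][:,:2];G=np.c_[2*q,np.ones(len(q))];s=np.linalg.lstsq(G,(q**2).sum(1),rcond=None)[0];print('tube',s[:2],np.sqrt(s[2]+s[0]**2+s[1]**2))
    m=(r<.16)&(X[...,2]>.125)&(X[...,2]<.134)&(X[...,0]<.56)
    q=X[m];print('bar/post',len(q),cv2.minAreaRect(q[:,:2].astype(np.float32)))
    m=(r<.16)&(X[...,2]>.138)&(X[...,2]<.19)&(d["pixels"].max(-1)<70)&(X[...,0]<.5);print('knob',X[m].mean(0) if m.any() else 0,m.sum())
    h=cv2.cvtColor(d["pixels"],cv2.COLOR_RGB2HSV)
    m=(h[...,0]>50)&(h[...,0]<75)&(h[...,1]>120)&(abs(X[...,2]-.022)<.006)&(np.linalg.norm(X[...,:2]-[.49,.054],axis=-1)<.15);print('green',cv2.minEnclosingCircle(X[m][:,:2].astype(np.float32)))
    m=(np.linalg.norm(X[...,:2]-[.75,.245],axis=-1)<.06)&(X[...,2]>.06)&(X[...,2]<.08);print('cup',cv2.minEnclosingCircle(X[m][:,:2].astype(np.float32)))
s=env.read_state();print(s["ee_pos"],s["ee_rot"],s["width"]);print(Ro.from_rotvec(s["ee_rot"]).as_matrix())
E
```

```text
plate ((0.5630829334259033, 0.2808837294578552), (0.21250827610492706, 0.207408607006073), 41.217342376708984) 1155
tube [0.5604 0.2743] 0.037519011054067186
bar/post 90 ((0.49821946024894714, 0.3221835494041443), (0.11184866726398468, 0.023211665451526642), 35.205955505371094)
knob 0 0
green ((0.39022916555404663, 0.0870126411318779), 0.033965300768613815)
cup ((0.7287670373916626, 0.26605385541915894), 0.03582112491130829)
plate ((0.5721535086631775, 0.29810529947280884), (0.20179887115955353, 0.20007649064064026), 20.00592803955078) 1580
tube [0.5591 0.2718] 0.03756085833251011
bar/post 208 ((0.49327683448791504, 0.3162749409675598), (0.1240447610616684, 0.025430304929614067), 38.24765396118164)
knob [0.4514 0.2818 0.1606] 104
green ((0.3886762857437134, 0.0849568247795105), 0.03298458456993103)
cup ((0.7247823476791382, 0.26433420181274414), 0.03614336624741554)
[0.6245 0.     0.2306] [-2.2208 -2.2207  0.0015] 1.0032910336600749
[[ 0.      1.     -0.0014]
 [ 1.     -0.      0.0001]
 [ 0.0001 -0.0014 -1.    ]]
```

```bash
python3 -m inch '[[[0.225,-0.562,0.3,0,0,0,85],[0.225,-0.562,0.3,0,0,0,85],[0.225,-0.562,0.3,0,0,0,85],[0.225,-0.562,0.3,0,0,0,85]]]' 40; python3 -m inch '[[[0,0,0.36,0,0,-0.86,85],[0,0,0.36,0,0,-0.86,85],[0,0,0.36,0,0,-0.86,85],[0,0,0.36,0,0,-0.86,80],[0,0,0.36,0,0,-0.86,80]]]'
python3 - <<'E'
from h import *
d=cap("wrist");save(d,'w1');a=np.radians(21.5);plan([.4897,.054,.05],down([np.cos(a),np.sin(a)]))
X=pts(d);h=cv2.cvtColor(d["pixels"],cv2.COLOR_RGB2HSV)
m=(h[...,1]<60)&(abs(X[...,2]-.022)<.005)&(np.linalg.norm(X[...,:2]-[.49,.054],axis=-1)<.05);print(cv2.minEnclosingCircle(X[m][:,:2].astype(np.float32)),X[m].mean(0),m.sum())
E
```

```text
time_s: 0.6
ee_pos: [0.4888, 0.0543, 0.1586]
ee_rot: [-2.221, -2.221, 0.0]
ft_force: [0.2, -0.4, -0.5]
width: 0.995
grasp_force: 0.0
time_s: 1.23
ee_pos: [0.4899, 0.054, 0.0505]
ee_rot: [-1.765, -2.599, 0.0]
ft_force: [0.3, -0.3, 0.3]
width: 0.939
grasp_force: 0.0
shift [-0.0061  0.0205 -0.0279] turn [-0.0417 -0.0125  0.0613] shift in target axes [-0.006   0.0206 -0.0278]
((0.4876755475997925, 0.05510392040014267), 0.03219611570239067) [0.4868 0.0572 0.0214] 6859
```

View pics/w1.png

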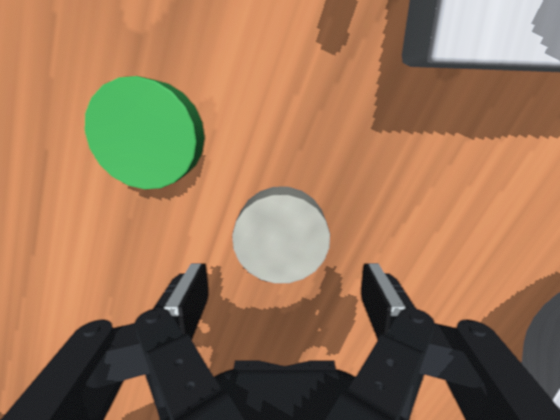

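The wrist view shows the disc centred at (281,235) between fingers at about (190,290) and (380,290). The tub edge at top right is tilted about 2°, so the press yaw is near 20°. I'll descend and grip.

```bash
python3 -m inch '[[[0.01,-0.03,0.45,0,0,0,80],[0,0,0.42,0,0,0,76],[0,0,0,0,0,0,50],[0,0,0,0,0,0,50],[0,0,0,0,0,0,50]]]' 50; python3 -m inch '[[[0,0,0,0,0,0,50],[0,0,-0.8,0,0,0,50],[0,0,-0.9,0,0,0,50],[0,0,-0.9,0,0,0,50]]]'
```

```text
time_s: 1.9
ee_pos: [0.4888, 0.054, 0.0]
ee_rot: [1.768, 2.596, 0.001]
ft_force: [0.8, 0.3, -1.5]
width: 0.731
grasp_force: 54.7
time_s: 2.4
ee_pos: [0.4878, 0.0539, 0.1569]
ee_rot: [-1.768, -2.597, 0.0]
ft_force: [0.4, 0.8, -2.7]
width: 0.731
grasp_force: 56.0
```

```bash
python3 -m inch '[[[0.42,0.49,-0.34,0,0,0,50],[0.42,0.49,-0.34,0,0,0,50],[0.42,0.49,-0.34,0,0,0,50],[0.42,0.49,-0.34,0,0,0,50],[0.42,0.49,-0.34,0,0,0.3,50]]]'; python3 -m inch '[[[0,0,0,0,0,0,50]]]'
cat > press.py <<'E'
from h import *
d=cap("wrist");save(d,'w2');X=pts(d);r=np.linalg.norm(X[...,:2]-[.560,.273],axis=-1)
m=(r<.05)&(X[...,2]>.1165)&(X[...,2]<.121);q=X[m][:,:2]
G=np.c_[2*q,np.ones(len(q))];s=np.linalg.lstsq(G,(q**2).sum(1),rcond=None)[0];c=s[:2];print('lip fit',c,np.sqrt(s[2]+c@c),len(q),'mincircle',cv2.minEnclosingCircle(q.astype(np.float32)))
a=np.degrees(np.arctan2(*(q-c).T[::-1]));hh=np.histogram(a,np.arange(-180,181,5))[0];print([(x,n) for x,n in zip(range(-180,180,5),hh)if n<=3])
q=X[(r<.14)&(abs(X[...,2]-.055)<.003)][:,:2];print('plate',cv2.minAreaRect(q.astype(np.float32)))
m=(X[...,2]>.16)&(X[...,2]<.182)&(np.linalg.norm(X[...,:2]-[.451,.283],axis=-1)<.03);print('knob',X[m].mean(0),cv2.minEnclosingCircle(X[m][:,:2].astype(np.float32)),m.sum())
m=(X[...,2]>.124)&(X[...,2]<.136)&(X[...,0]<.56)&(X[...,1]>.28);print('bar',cv2.minAreaRect(X[m][:,:2].astype(np.float32)),m.sum())
E
python3 press.py
```

```text
time_s: 3.02
ee_pos: [0.5789, 0.2261, 0.2581]
ee_rot: [1.803, 2.573, -0.0]
ft_force: [0.7, 0.2, -2.5]
width: 0.732
grasp_force: 56.3
time_s: 3.15
ee_pos: [0.5804, 0.2274, 0.2591]
ee_rot: [1.798, 2.573, 0.006]
ft_force: [-0.7, 0.4, -1.9]
width: 0.729
grasp_force: 56.3
lip fit [0.5586 0.2741] 0.039822416756615506 554 mincircle ((0.558685839176178, 0.2739211320877075), 0.04209132120013237)
[(-180, np.int64(0)), (-175, np.int64(0)), (-170, np.int64(0)), (-165, np.int64(0)), (-160, np.int64(0)), (-155, np.int64(0)), (-150, np.int64(0)), (-145, np.int64(0)), (-140, np.int64(0)), (-135, np.int64(0)), (-130, np.int64(0)), (-15, np.int64(0)), (-10, np.int64(0)), (-5, np.int64(0)), (0, np.int64(0)), (5, np.int64(0)), (10, np.int64(0)), (15, np.int64(0)), (20, np.int64(0)), (25, np.int64(0)), (30, np.int64(0)), (35, np.int64(0)), (40, np.int64(0)), (45, np.int64(0)), (50, np.int64(1)), (165, np.int64(0)), (170, np.int64(0)), (175, np.int64(0))]
plate ((0.5781482458114624, 0.3025287985801697), (0.213875412940979, 0.1979631632566452), 19.878421783447266)
knob [0.4544 0.2897 0.1751] ((0.4521900415420532, 0.28916123509407043), 0.009106868878006935) 739
bar ((0.4944060742855072, 0.32232198119163513), (0.11601058393716812, 0.02391476184129715), 35.87345504760742) 3428
```

View pics/w2.png

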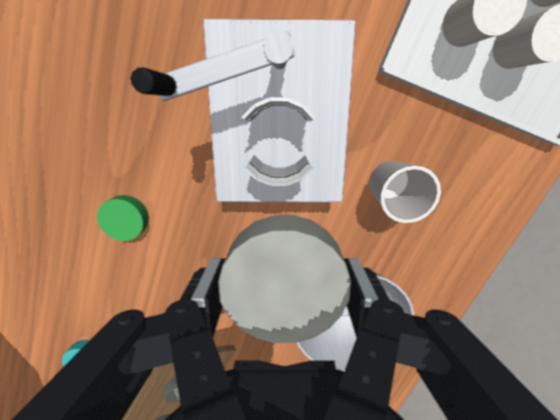

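Tub plate is at (280,110) with the tube at (278,140). The knob is at (150,82) and the disc is held level at (285,275). I'll move above the tube and check.

```bash
python3 -m inch '[[[0.28,-0.025,0.2,0,0,0,50],[0.28,-0.025,0.4,0,0,0,50],[0.28,-0.025,0.5,0,0,0,50],[0,0,0.5,0,0,0,50],[0,0,0.45,0,0,0,50]]]'; python3 -m inch '[[[0,0,0,0,0,0,50]]]'
python3 - <<'E'
from h import *
a=np.radians(20);plan([.5587,.274,.125],down([np.cos(a),np.sin(a)]));print(env.read_state()["ee_pos"])
E
```

```text
time_s: 3.82
ee_pos: [0.5551, 0.2703, 0.1316]
ee_rot: [-1.801, -2.572, 0.004]
ft_force: [0.2, 0.2, -3.0]
width: 0.726
grasp_force: 56.3
time_s: 3.95
ee_pos: [0.5541, 0.2696, 0.1308]
ee_rot: [-1.8, -2.57, 0.01]
ft_force: [-0.2, -0.2, -2.7]
width: 0.727
grasp_force: 56.2
shift [0.0434 0.0979 0.0956] turn [-0.0838  0.0057 -0.0045] shift in target axes [0.0434 0.0972 0.0963]
[0.5541 0.2696 0.1308]
```

```bash
python3 -m inch '[[[0.03,0.1,0,-0.08,0,0,50],[0,0,0.1,0,0,0,50],[0,0,0.15,0,0,0,50],[0,0,0.15,0,0,0,50],[0,0,0,0,0,0,50]]]'; python3 -c "
from h import *
a=np.radians(20);plan([.5587,.274,.057],down([np.cos(a),np.sin(a)]))"
```

```text
time_s: 4.58
ee_pos: [0.5618, 0.2743, 0.109]
ee_rot: [1.8, 2.571, 0.006]
ft_force: [0.2, -0.2, -1.4]
width: 0.728
grasp_force: 56.2
shift [ 0.0131 -0.0545  0.8668] turn [ 0.0572  0.0019 -0.0003] shift in target axes [ 0.0129 -0.0502  0.8671]
```

```bash
python3 -m inch '[[[0,-0.03,0.1,0.03,0,0,50],[0,0,0.2,0,0,0,50],[0,0,0.2,0,0,0,50],[0,0,0.1,0,0,0,50],[0,0,0,0,0,0,50]]]'; python3 -c "
from h import *
a=np.radians(20);plan([.5587,.274,.057],down([np.cos(a),np.sin(a)]))"
```

```text
time_s: 5.2
ee_pos: [0.5606, 0.2739, 0.0733]
ee_rot: [1.801, 2.572, 0.004]
ft_force: [0.1, 0.7, -1.3]
width: 0.73
grasp_force: 56.2
shift [ 0.0125 -0.0295  0.2708] turn [ 0.0341  0.001  -0.0012] shift in target axes [ 0.0125 -0.0287  0.2709]
```

```bash
python3 -m inch '[[[0,-0.02,0.15,0,0,0,50],[0,0,0.09,0,0,0,50],[0,0,0,0,0,0,50],[0,0,0,0,0,0,50]]]'
```

```text
time_s: 5.7
ee_pos: [0.5601, 0.2738, 0.0598]
ee_rot: [1.8, 2.571, 0.006]
ft_force: [0.4, 0.9, -0.9]
width: 0.729
grasp_force: 56.2
```

```bash
python3 -m inch '[[[0,0,0.05,0,0,0,50],[0,0,0,0,0,0,50]]]'; python3 -m inch '[[[0,0,0,0,0,0,72],[0,0,0,0,0,0,72],[0,0,0,0,0,0,72],[0,0,-0.4,0,0,0,72],[0,0,-0.9,0,0,0,72]]]';python3 -m inch '[[[0,0,-0.9,0,0,0,72],[0,0,-0.6,0,0,0,72],[-0.5,0,-0.4,0,0,0,76],[-0.6,0,0,0,0,0,76],[0,0,0,0,0,0,76]]]'
cat > look.py <<'E'
import sys
from h import *
d=cap("wrist");X=pts(d);q=X[np.linalg.norm(X[...,:2]-[.5587,.274],axis=-1)<.025]
z=q[:,2];print('stack top in tube: z med',np.nanmedian(z),'p5,p95',np.nanpercentile(z,[5,95]),len(z))
C=q[abs(z-np.nanmedian(z))<.004];c=C.mean(0);print('normal',np.linalg.svd(C-c,full_matrices=False)[2][2])
m=(abs(X[...,2]-np.nanmedian(z))<.002)&(np.linalg.norm(X[...,:2]-[.5587,.274],axis=-1)<.036);print(cv2.minEnclosingCircle(X[m][:,:2].astype(np.float32)))
E
python3 look.py
```

```text
time_s: 5.95
ee_pos: [0.5598, 0.2736, 0.0566]
ee_rot: [1.801, 2.571, 0.005]
ft_force: [0.1, -0.4, -1.6]
width: 0.73
grasp_force: 56.2
time_s: 6.58
ee_pos: [0.5579, 0.2728, 0.1332]
ee_rot: [-1.802, -2.573, 0.002]
ft_force: [0.9, 0.4, -0.4]
width: 0.844
grasp_force: 0.0
time_s: 7.2
ee_pos: [0.5824, 0.2096, 0.2493]
ee_rot: [1.803, 2.568, 0.006]
ft_force: [-0.3, 0.1, -0.5]
width: 0.888
grasp_force: 0.0
stack top in tube: z med 0.07647521762540657 p5,p95 [0.0753 0.0777] 1885
normal [-0.0014 -0.002  -1.    ]
((0.5586965084075928, 0.27415820956230164), 0.0357624813914299)
```

```bash
cat >> h.py <<'E'
n=np.array([.5648,-.0972,.8195]);n/=np.linalg.norm(n)
row=np.array([.1696,.9856,0]);row/=np.linalg.norm(row)
RK=np.stack([np.cross(row,-n),row,-n],1)
a_=np.radians(20);PR=down([np.cos(a_),np.sin(a_)])
E
python3 -c "
from h import *
plan([.572,-.2545,.25],RK);print(env.read_state()['joint_positions'])"
```

```text
shift [-7.2342 -2.7913 -0.0331] turn [  3.7257   6.3517 -11.6654] shift in target axes [-0.934  -7.6679 -0.6763]
[ 0.328   0.3933  1.6324  0.0003  1.1114 -0.0193]
```

```bash
python3 -m inch '[[[-0.8,-0.31,0,0,0,0,76],[-0.8,-0.31,0,0,0,0,76],[-0.8,-0.31,0,0,0,0,76],[-0.8,-0.31,0,0,0,0,76],[-0.8,-0.31,0,0,0,0,76]]]'; python3 -m inch '[[[-0.8,-0.31,0,0,0,0,76],[-0.8,-0.31,0,0,0,0,76],[-0.8,-0.31,0,0,0,0,76],[-0.8,-0.31,0,0,0,0,76]]]';python3 -m inch '[[[0,0,0,0.31,0.53,-0.97,76],[0,0,0,0.31,0.53,-0.97,76],[0,0,0,0.31,0.53,-0.97,76],[0,0,0,0.31,0.53,-0.97,76]]]';python3 -m inch '[[[0,0,0,0.31,0.53,-0.97,76],[0,0,0,0.31,0.53,-0.97,76],[0,0,0,0.31,0.53,-0.97,76],[0,0,0,0.31,0.53,-0.97,76]]]';python3 -m inch '[[[0,0,0,0.31,0.53,-0.97,76],[0,0,0,0.31,0.53,-0.97,76],[0,0,0,0.31,0.53,-0.97,76],[0,0,0,0.31,0.53,-0.97,76],[0,0,0,0,0,0,76]]]'
python3 - <<'E'
from h import *
plan([.572,-.2545,.1227],RK);d=cap("wrist");save(d,'w3');X=pts(d)
for h,c in((.022,[.5376,-.2486,.0727]),(.012,[.5513,-.1352,.0648])):
    e=(X-np.array([.5252,-.2464,.0547]))@n;h2=cv2.cvtColor(d["pixels"],cv2.COLOR_RGB2HSV)
    m=(abs(e-h)<.004)&(np.linalg.norm(X-c,axis=-1)<.045)&(h2[...,1]<60)
    q=X[m];up=RK[:,0];cc,r=cv2.minEnclosingCircle(np.stack([q@row,q@up],1).astype(np.float32)) if m.any() else ((0,0),0)
    print(m.sum(),np.median(e[m]),cc[0]*row+cc[1]*up+n*(np.dot([.5252,-.2464,.0547],n)+h),r,q.mean(0))
E
```

```text
time_s: 7.88
ee_pos: [0.5762, -0.0464, 0.248]
ee_rot: [1.799, 2.573, 0.006]
ft_force: [-0.3, -0.3, 1.0]
width: 0.89
grasp_force: 0.0
time_s: 8.38
ee_pos: [0.5723, -0.2523, 0.2476]
ee_rot: [1.8, 2.573, 0.006]
ft_force: [-0.2, 0.2, 0.1]
width: 0.892
grasp_force: 0.0
time_s: 8.88
ee_pos: [0.5724, -0.2508, 0.2475]
ee_rot: [-1.245, -2.652, -0.031]
ft_force: [0.5, -0.3, -1.0]
width: 0.885
grasp_force: 0.0
time_s: 9.38
ee_pos: [0.5725, -0.2507, 0.2474]
ee_rot: [-0.713, -2.628, -0.051]
ft_force: [0.0, 0.6, 0.1]
width: 0.885
grasp_force: 0.0
time_s: 10.0
ee_pos: [0.5727, -0.2504, 0.2466]
ee_rot: [-0.214, -2.522, -0.068]
ft_force: [-0.2, -0.6, 0.9]
width: 0.892
grasp_force: 0.0
shift [-1.1869 -0.0698  1.6901] turn [-0.0055 -0.0222  0.0072] shift in target axes [-1.1836 -0.0698  1.6924]
2112 0.021617972189408696 [ 0.5375 -0.2482  0.0728] 0.03197301924228668 [ 0.5363 -0.248   0.0732]
1969 0.011429309121259704 [ 0.5551 -0.1354  0.0619] 0.036674611270427704 [ 0.5493 -0.1351  0.0651]
```

View pics/w3.png

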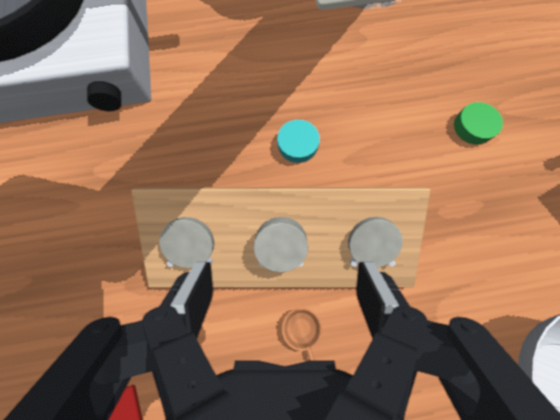

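The rack is viewed square on. The discs are at (187,243), (281,244) and (376,243), the middle one is the thick weight, and the positions confirm the estimate. I'll approach along the normal.

```bash
python3 -m inch '[[[-0.4,-0.02,0.5,0,0,0,76],[-0.4,-0.02,0.5,0,0,0,76],[-0.38,-0.02,0.69,0,0,0,76],[0,0,0.4,0,0,0,76],[0,0,0,0,0,0,76]]]'
python3 -c "
from h import *
plan(np.array([.5375,-.2482,.0728])-.019*n,RK)"
```

```text
time_s: 10.68
ee_pos: [0.5562, -0.2524, 0.1034]
ee_rot: [-0.218, -2.519, -0.069]
ft_force: [0.6, -0.3, -0.1]
width: 0.887
grasp_force: 0.0
shift [-0.0346  0.0145  0.9165] turn [ 0.0148 -0.045  -0.0174] shift in target axes [-0.0311  0.0157  0.9166]
```

```bash
python3 -m inch '[[[-0.03,0.015,0.4,0,0,0,76],[0,0,0.35,0,0,0,76],[0,0,0.15,0,0,0,76],[0,0,0,0,0,0,76]]]'; python3 -m inch '[[[0,0,0,0,0,0,50],[0,0,0,0,0,0,50],[0,0,0,0,0,0,50]]]' 50
python3 -c "
from h import *
plan(np.array([.5375,-.2482,.0728])-.019*n,RK)"
```

```text
time_s: 11.18
ee_pos: [0.5295, -0.2473, 0.0601]
ee_rot: [-0.217, -2.524, -0.067]
ft_force: [0.4, -0.5, -0.3]
width: 0.893
grasp_force: 0.0
time_s: 11.55
ee_pos: [0.5305, -0.2476, 0.0609]
ee_rot: [-0.217, -2.526, -0.067]
ft_force: [2.0, -0.0, 6.5]
width: 0.722
grasp_force: 55.0
shift [0.0182 0.0098 0.0882] turn [-0.0069  0.0293 -0.0095] shift in target axes [0.018  0.0098 0.0882]
```

```bash
python3 -m inch '[[[0,0,-0.3,0,0,0,50],[0,0,-0.8,0,0,0,50],[0.3,0,-0.8,0,0,0,50],[0.4,0,-0.8,0,0,0,50],[0,0,0,0,0,0,50]]]'
python3 -c "
from h import *
plan([.578,.228,.25],PR)"
```

```text
time_s: 12.18
ee_pos: [0.59, -0.2581, 0.2219]
ee_rot: [-0.217, -2.533, -0.064]
ft_force: [0.4, -0.4, -2.4]
width: 0.718
grasp_force: 55.0
shift [1.5722 7.9484 0.4854] turn [-3.6359 -6.2118 11.6613] shift in target axes [ 7.681   2.5822 -0.4684]
```

```bash
python3 -m inch '[[[0,0,0,-0.3,-0.52,0.97,50],[0,0,0,-0.3,-0.52,0.97,50],[0,0,0,-0.3,-0.52,0.97,50],[0,0,0,-0.3,-0.52,0.97,50]]]'; python3 -m inch '[[[0,0,0,-0.3,-0.52,0.97,50],[0,0,0,-0.3,-0.52,0.97,50],[0,0,0,-0.3,-0.52,0.97,50],[0,0,0,-0.3,-0.52,0.97,50]]]'; python3 -m inch '[[[0,0,0,-0.3,-0.52,0.97,50],[0,0,0,-0.3,-0.52,0.97,50],[0,0,0,-0.3,-0.52,0.97,50],[0,0,0,-0.3,-0.52,0.97,50]]]'; python3 -m inch '[[[0.85,0.29,-0.1,0,0,0,50],[0.85,0.29,-0.1,0,0,0,50],[0.85,0.29,-0.1,0,0,0,50],[0.85,0.29,-0.1,0,0,0,50],[0.85,0.29,-0.1,0,0,0,50]]]'; python3 -m inch '[[[0.85,0.29,0,0,0,0,50],[0.85,0.29,0,0,0,0,50],[0.85,0.29,0,0,0,0,50],[0.85,0.27,0,0,0,0,50],[0,0,0,0,0,0,50]]]'
cat > held.py <<'E'
from h import *
import sys
h=float(sys.argv[1])
plan([.5587,.274,.125],PR)
d=cap("wrist");X=pts(d);s=env.read_state();R=Ro.from_rotvec(s["ee_rot"]).as_matrix();T=(X-np.array(s["ee_pos"]))@R
hs=cv2.cvtColor(d["pixels"],cv2.COLOR_RGB2HSV)
m=(hs[...,1]<60)&(d["pixels"].min(-1)>90)&(np.linalg.norm(T[...,:2],axis=-1)<.045)&(T[...,2]<.005)&(T[...,2]>-.035)
z=np.median(T[m][:,2]);m&=abs(T[...,2]-z)<.004;q=T[m]
nn=np.linalg.svd(q-q.mean(0),full_matrices=False)[2][2];print('top z(tool)',z,'bottom',z+h,'normal(tool)',nn,'circle',cv2.minEnclosingCircle(q[:,:2].astype(np.float32)),m.sum())
E
python3 held.py .022; python3 look.py
```

```text
time_s: 12.68
ee_pos: [0.5863, -0.2569, 0.2153]
ee_rot: [-0.721, -2.625, -0.047]
ft_force: [0.0, 0.3, -1.7]
width: 0.717
grasp_force: 55.0
time_s: 13.18
ee_pos: [0.5862, -0.2569, 0.2154]
ee_rot: [-1.249, -2.644, -0.021]
ft_force: [-0.0, -0.5, -2.0]
width: 0.72
grasp_force: 54.9
time_s: 13.68
ee_pos: [0.586, -0.2568, 0.2154]
ee_rot: [-1.797, -2.566, 0.008]
ft_force: [-0.9, -0.2, -2.2]
width: 0.721
grasp_force: 54.9
time_s: 14.3
ee_pos: [0.58, 0.0141, 0.2461]
ee_rot: [-1.793, -2.568, 0.009]
ft_force: [1.1, -0.3, -2.3]
width: 0.727
grasp_force: 55.0
time_s: 14.92
ee_pos: [0.5738, 0.2307, 0.246]
ee_rot: [-1.787, -2.572, 0.009]
ft_force: [1.1, -0.9, -1.7]
width: 0.719
grasp_force: 55.0
shift [0.7536 0.0359 2.0193] turn [-0.1156 -0.0554  0.079 ] shift in target axes [0.7635 0.0103 2.0159]
top z(tool) -0.01314993909373622 bottom 0.00885006090626378 normal(tool) [ 0.0024  0.0006 -1.    ] circle ((0.009548150934278965, -2.0022294847876765e-05), 0.03843092545866966) 10682
stack top in tube: z med 0.07794605898812973 p5,p95 [0.0755 0.2596] 3506
normal [-0.0015 -0.0006 -1.    ]
((0.5593835115432739, 0.271732360124588), 0.03465631976723671)
```

```bash
cat >> held.py <<'E'
c=q[abs(q[:,1])<.006];print('x range at y=0',np.percentile(c[:,0],[0.5,99.5]))
e=[(x0,q[abs(q[:,0]-x0)<.002][:,1].min(),q[abs(q[:,0]-x0)<.002][:,1].max()) for x0 in (-.02,0,.02,.025)if (abs(q[:,0]-x0)<.002).any()];print(np.array(e))
cv2.imwrite('pics/mask.png',np.hstack([d["pixels"][...,::-1],np.dstack([m*255]*3).astype(np.uint8)])[:,::1][::2,::2])
E
python3 held.py .022
```

```text
shift [0.8073 0.0504 2.0177] turn [-0.1247 -0.0435  0.047 ] shift in target axes [0.8151 0.0251 2.015 ]
top z(tool) -0.012899721033710423 bottom 0.009100278966289576 normal(tool) [ 0.0037  0.0018 -1.    ] circle ((0.008470108732581139, -0.0006410473142750561), 0.03852822631597519) 10704
x range at y=0 [-0.0284  0.0338]
[[-0.02   -0.0232  0.0245]
 [ 0.     -0.0303  0.031 ]
 [ 0.02   -0.0259  0.0271]
 [ 0.025  -0.0229  0.0239]]
```

View pics/mask.png

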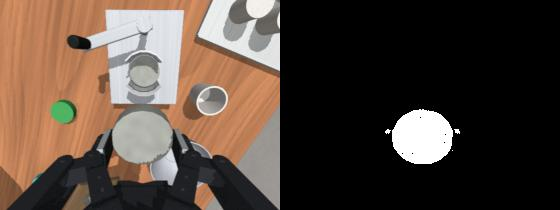

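The mask shows the held disc level and about 2.5 mm forward of the tool axis. The first weight lies flat in the tube.

```bash
python3 -m inch '[[[0.25,0.01,0.2,-0.12,-0.05,0.06,50],[0.25,0.01,0.3,0,0,0,50],[0.23,0.01,0.4,0,0,0,50],[0,0,0.5,0,0,0,50],[0,0,0.4,0,0,0,50]]]'; python3 -m inch '[[[0,0,0,0,0,0,50],[0,0,0,0,0,0,50]]]'; python3 -c "
from h import *
for i in range(3):
  plan(np.array([.5587,.274,.125])-.0025*PR[:,0],PR);viewer.capture('side')"
```

```text
time_s: 15.7
ee_pos: [0.5601, 0.2694, 0.1362]
ee_rot: [-1.805, -2.571, 0.001]
ft_force: [-0.1, 0.1, -2.1]
width: 0.722
grasp_force: 55.0
time_s: 15.95
ee_pos: [0.5616, 0.2695, 0.139]
ee_rot: [1.805, 2.57, 0.002]
ft_force: [0.2, 0.1, -2.0]
width: 0.723
grasp_force: 55.1
shift [ 0.0451 -0.0206  0.2327] turn [ 0.0206  0.0013 -0.0315] shift in target axes [ 0.0451 -0.0201  0.2327]
shift [ 0.0456 -0.0271  0.2416] turn [ 0.0326  0.0002 -0.0315] shift in target axes [ 0.0457 -0.0263  0.2416]
shift [ 0.0463 -0.0297  0.2465] turn [ 0.039  -0.0003 -0.0321] shift in target axes [ 0.0464 -0.0287  0.2466]
```

```bash
python3 -m inch '[[[0.04,-0.02,0,0,0,0,50],[0,0,0.2,0,0,0,50],[0,0,0.2,0,0,0,50],[0,0,0.2,0,0,0,50],[0,0,0,0,0,0,50]]]'; python3 -c "
from h import *
for i in range(2):
  plan(np.array([.5587,.274,.087])-.0025*PR[:,0],PR);viewer.capture('side')"
```

```text
time_s: 16.73
ee_pos: [0.5586, 0.2706, 0.101]
ee_rot: [-1.805, -2.571, 0.002]
ft_force: [0.3, 0.6, -1.7]
width: 0.718
grasp_force: 55.1
shift [0.0112 0.0209 0.2339] turn [-0.0164  0.0048 -0.0321] shift in target axes [0.011  0.0206 0.2339]
shift [0.0104 0.0115 0.2466] turn [-0.0024  0.0034 -0.0321] shift in target axes [0.0103 0.0114 0.2466]
```

```bash
python3 -m inch '[[[0,0,0.12,0,0,0,50],[0,0,0.06,0,0,0,50],[0,0,0,0,0,0,50]]]'; python3 -m inch '[[[0,0,0.04,0,0,0,50],[0,0,0,0,0,0,50]]]'
```

```text
time_s: 17.2
ee_pos: [0.5594, 0.271, 0.0916]
ee_rot: [1.805, 2.57, 0.001]
ft_force: [-0.2, -0.6, -2.0]
width: 0.723
grasp_force: 55.1
time_s: 17.45
ee_pos: [0.5595, 0.271, 0.0895]
ee_rot: [1.805, 2.57, 0.002]
ft_force: [0.1, 0.0, -2.4]
width: 0.721
grasp_force: 55.1
```

```bash
python3 -m inch '[[[0,0,0.04,0,0,0,50],[0,0,0,0,0,0,50]]]'; python3 -m inch '[[[0,0,0,0,0,0,72],[0,0,0,0,0,0,72],[0,0,0,0,0,0,72],[0,0,-0.4,0,0,0,72],[0,0,-0.9,0,0,0,72]]]';python3 -m inch '[[[0,0,-0.9,0,0,0,72],[0,0,-0.3,0,0,0,72],[-0.5,0,-0.2,0,0,0,76],[-0.6,0,0,0,0,0,76],[0,0,0,0,0,0,76]]]'; python3 look.py
python3 -c "
from h import *
plan(np.array([.5445,-.134,.0547])+.15*n,RK)"
```

```text
time_s: 17.7
ee_pos: [0.5595, 0.271, 0.087]
ee_rot: [1.805, 2.57, 0.001]
ft_force: [-0.3, -0.3, -1.5]
width: 0.72
grasp_force: 55.1
time_s: 18.32
ee_pos: [0.5578, 0.2703, 0.1637]
ee_rot: [-1.804, -2.57, 0.006]
ft_force: [-0.3, 0.5, 0.3]
width: 0.845
grasp_force: 0.0
time_s: 18.95
ee_pos: [0.582, 0.207, 0.2486]
ee_rot: [1.808, 2.568, 0.0]
ft_force: [0.2, 0.2, -0.2]
width: 0.886
grasp_force: 0.0
stack top in tube: z med 0.09844911326433377 p5,p95 [0.0973 0.0997] 2195
normal [-0.0011  0.0003  1.    ]
((0.5588650703430176, 0.2739909887313843), 0.03582632169127464)
shift [-5.8638 -1.2595  1.1797] turn [  3.6904   6.3242 -11.707 ] shift in target axes [-2.1445 -5.7236 -0.0594]
```

```bash
python3 -m inch '[[[-0.84,-0.18,0,0,0,0,76],[-0.84,-0.18,0,0,0,0,76],[-0.84,-0.18,0,0,0,0,76],[-0.84,-0.18,0,0,0,0,76],[-0.84,-0.18,0,0,0,0,76]]]'; python3 -m inch '[[[-0.84,-0.18,0,0,0,0,76],[-0.84,-0.18,0,0,0,0,76],[0,0,0,0.31,0.53,-0.97,76],[0,0,0,0.31,0.53,-0.97,76]]]';python3 -m inch '[[[0,0,0,0.31,0.53,-0.97,76],[0,0,0,0.31,0.53,-0.97,76],[0,0,0,0.31,0.53,-0.97,76],[0,0,0,0.31,0.53,-0.97,76],[0,0,0,0.31,0.53,-0.97,76]]]';python3 -m inch '[[[0,0,0,0.31,0.53,-0.97,76],[0,0,0,0.31,0.53,-0.97,76],[0,0,0,0.31,0.53,-0.97,76],[0,0,0,0.31,0.53,-0.97,76],[0,0,0,0.31,0.53,-0.97,76]]]'
python3 - <<'E'
from h import *
viewer.capture("side");plan(np.array([.5445,-.134,.0547])+.06*n,RK);d=cap("wrist");X=pts(d)
o=np.array([.5252,-.2464,.0547]);e=(X-o)@n;up=RK[:,0];hs=cv2.cvtColor(d["pixels"],cv2.COLOR_RGB2HSV);g=(hs[...,1]<60)&(abs(e-.012)<.004)
m=g&(np.linalg.norm(X-[.5513,-.1352,.0648],axis=-1)<.045);q=X[m];w=(q-o)@row;u=(q-o)@up
print(np.median(e[m]),'row range',np.percentile(w,[.5,99.5]),'uphill edge',np.percentile(u,99.5), 'row mid',np.percentile(w,[.5,99.5]).mean())
E
```

```text
time_s: 19.62
ee_pos: [0.6164, -0.0468, 0.2485]
ee_rot: [-1.804, -2.572, -0.002]
ft_force: [0.2, 1.0, -0.7]
width: 0.893
grasp_force: 0.0
time_s: 20.12
ee_pos: [0.6302, -0.1482, 0.2483]
ee_rot: [-1.524, -2.622, -0.016]
ft_force: [-0.5, 0.9, 0.2]
width: 0.889
grasp_force: 0.0
time_s: 20.75
ee_pos: [0.6304, -0.1474, 0.2483]
ee_rot: [-0.847, -2.639, -0.044]
ft_force: [1.4, -0.2, 0.5]
width: 0.891
grasp_force: 0.0
time_s: 21.38
ee_pos: [0.6305, -0.1474, 0.2482]
ee_rot: [-0.215, -2.518, -0.067]
ft_force: [0.5, -0.1, -1.1]
width: 0.893
grasp_force: 0.0
shift [-0.6716 -0.0299  2.4556] turn [-0.0236 -0.0962  0.0466] shift in target axes [-0.6511 -0.0322  2.4611]
0.011454476373573025 row range [0.0837 0.1442] uphill edge 0.031051558662493983 row mid 0.1139853762762898
```

```bash
python3 -m inch '[[[-0.22,-0.01,0.6,0,0,0,76],[-0.22,-0.01,0.6,0,0,0,76],[-0.22,-0.01,0.6,-0.02,-0.09,0.04,76],[0,0,0.65,0,0,0,76],[0,0,0,0,0,0,76]]]'
python3 -c "
from h import *
for i in range(2):
  viewer.capture('side');plan(np.array([.5445,-.134,.0547]),RK)"
```

```text
time_s: 22.1
ee_pos: [0.5762, -0.1405, 0.1039]
ee_rot: [-0.227, -2.522, -0.068]
ft_force: [-0.3, 0.1, 0.2]
width: 0.886
grasp_force: 0.0
shift [-0.0107  0.0176  1.027 ] turn [ 0.0262  0.0375 -0.0905] shift in target axes [-0.0142  0.0199  1.0269]
shift [0.0025 0.0201 1.0569] turn [ 0.0234  0.0733 -0.0887] shift in target axes [-0.0044  0.0223  1.0568]
```

```bash
python3 -m inch '[[[0,0.02,0.4,0,0.05,-0.09,76],[0,0,0.35,0,0,0,76],[0,0,0.2,0,0,0,76],[0,0,0.1,0,0,0,76],[0,0,0,0,0,0,76]]]'
python3 -c "
from h import *
for i in range(2):
  viewer.capture('side');plan(np.array([.5445,-.134,.0547]),RK)"
```

```text
time_s: 22.82
ee_pos: [0.5443, -0.1343, 0.0547]
ee_rot: [-0.216, -2.525, -0.071]
ft_force: [0.0, 0.1, 0.3]
width: 0.89
grasp_force: 0.0
shift [-0.0005  0.0056  0.0016] turn [0.0225 0.0222 0.0082] shift in target axes [-0.0005  0.0056  0.0016]
shift [-0.0005  0.0059  0.0025] turn [0.0219 0.0237 0.0081] shift in target axes [-0.0005  0.0059  0.0025]
```

```bash
python3 -m inch '[[[0,0,0.03,0,0,0,70],[0,0,0,0,0,0,50],[0,0,0,0,0,0,50],[0,0,0,0,0,0,50]]]' 50; python3 -m inch '[[[0,0,-0.3,0,0,0,50],[0,0,-0.6,0,0,0,50],[0,0,-0.8,0,0,0,50],[0,0,-0.8,0,0,0,50],[0,0,0,0,0,0,50]]]';  python3 held.py .012; python3 -c "
from h import *
plan([.578,.228,.26],PR)"
```

```text
time_s: 23.42
ee_pos: [0.5433, -0.1341, 0.0534]
ee_rot: [-0.215, -2.525, -0.07]
ft_force: [2.3, 0.3, 4.0]
width: 0.723
grasp_force: 54.8
time_s: 24.05
ee_pos: [0.6309, -0.1496, 0.1796]
ee_rot: [-0.216, -2.533, -0.069]
ft_force: [0.6, -0.6, -0.5]
width: 0.719
grasp_force: 54.5
shift [1.4465 6.7512 2.108 ] turn [-3.5998 -6.2445 11.6716] shift in target axes [7.0456 1.2834 0.9095]
top z(tool) -0.016337827165476833 bottom -0.004337827165476833 normal(tool) [ 0.0088  0.003  -1.    ] circle ((0.005594596732407808, 0.0001370217651128769), 0.03994904085993767) 10536
x range at y=0 [-0.0312  0.0309]
[[-0.02   -0.0256  0.0257]
 [ 0.     -0.0306  0.0305]
 [ 0.02   -0.0253  0.0258]
 [ 0.025  -0.0202  0.021 ]]
shift [ 2.3413  6.0529 -0.0417] turn [-3.6248 -6.295  11.6663] shift in target axes [ 6.1954  1.3551 -1.3791]
```

```bash
python3 -m inch '[[[0.6,0,-0.5,0,0,0,50],[0.5,0,-0.5,-0.3,-0.52,0.97,50],[0,0,0,-0.3,-0.52,0.97,50],[0,0,0,-0.3,-0.52,0.97,50],[0,0,0,-0.3,-0.52,0.97,50]]]'; python3 -m inch '[[[0,0,0,-0.3,-0.52,0.97,50],[0,0,0,-0.3,-0.52,0.97,50],[0,0,0,-0.3,-0.52,0.97,50],[0,0,0,-0.3,-0.52,0.97,50]]]'; python3 -m inch '[[[0,0,0,-0.3,-0.52,0.97,50],[0,0,0,-0.3,-0.52,0.97,50],[0,0,0,-0.3,-0.52,0.97,50],[0,0,0,-0.3,-0.52,0.97,50],[0,0,0,0,0,0,50]]]';  python3 -c "
from h import *
viewer.capture('side');plan([.578,.228,.26],PR)"
```

```text
time_s: 24.72
ee_pos: [0.6063, -0.1454, 0.2613]
ee_rot: [-0.72, -2.624, -0.05]
ft_force: [0.5, 0.0, -0.7]
width: 0.722
grasp_force: 54.6
time_s: 25.22
ee_pos: [0.6062, -0.1454, 0.261]
ee_rot: [-1.249, -2.643, -0.024]
ft_force: [0.1, 0.2, -0.9]
width: 0.721
grasp_force: 54.6
time_s: 25.85
ee_pos: [0.6058, -0.1449, 0.2614]
ee_rot: [-1.79, -2.567, 0.005]
ft_force: [0.1, 0.4, -0.9]
width: 0.719
grasp_force: 54.6
shift [5.999  1.7081 0.059 ] turn [-0.1065 -0.0896  0.0501] shift in target axes [6.0067 1.6814 0.0278]
```

```bash
python3 -m inch '[[[0.86,0.24,0,-0.1,-0.09,0.05,50],[0.86,0.24,0,0,0,0,50],[0.86,0.24,0,0,0,0,50],[0.86,0.24,0,0,0,0,50],[0.86,0.24,0,0,0,0,50]]]'; python3 -m inch '[[[0.86,0.24,0,0,0,0,50],[0.86,0.24,0,0,0,0,50],[0.25,0,0.4,0,0,0,50],[0.25,0,0.4,0,0,0,50],[0.25,0,0.4,0,0,0,50]]]'; python3 -m inch '[[[0,0,0.4,0,0,0,50],[0,0,0.3,0,0,0,50],[0,0,0,0,0,0,50],[0,0,0,0,0,0,50]]]';  python3 -c "
from h import *
for i in range(2):
  viewer.capture('side');plan(np.array([.5587,.274,.126]),PR)"
```

```text
time_s: 26.52
ee_pos: [0.587, 0.1229, 0.262]
ee_rot: [1.802, 2.572, -0.001]
ft_force: [0.5, 0.0, -1.2]
width: 0.722
grasp_force: 54.6
time_s: 27.15
ee_pos: [0.5638, 0.2709, 0.1888]
ee_rot: [1.801, 2.572, -0.002]
ft_force: [0.4, 0.4, -0.1]
width: 0.717
grasp_force: 54.6
time_s: 27.65
ee_pos: [0.565, 0.2704, 0.1489]
ee_rot: [1.803, 2.569, 0.001]
ft_force: [0.5, 0.5, -1.2]
width: 0.72
grasp_force: 54.6
shift [ 0.0922 -0.0836  0.3878] turn [ 0.0396  0.0232 -0.0237] shift in target axes [ 0.0916 -0.0821  0.3883]
shift [ 0.0914 -0.0831  0.3886] turn [ 0.0412  0.0229 -0.0241] shift in target axes [ 0.0908 -0.0815  0.3891]
```

```bash
python3 -m inch '[[[0.09,-0.08,0.1,0,0,0,50],[0,0,0.2,0,0,0,50],[0,0,0.1,0,0,0,50],[0,0,0,0,0,0,50]]]';  python3 -c "
from h import *
for i in range(2):
  viewer.capture('side');plan(np.array([.5587,.274,.0955]),PR)"
```

```text
time_s: 28.25
ee_pos: [0.5577, 0.2736, 0.1233]
ee_rot: [1.803, 2.57, -0.002]
ft_force: [0.7, -0.4, -1.2]
width: 0.721
grasp_force: 54.6
shift [0.0004 0.0122 0.4718] turn [ 0.013   0.0259 -0.0223] shift in target axes [-0.0006  0.0127  0.4718]
shift [0.0012 0.0073 0.4776] turn [ 0.0205  0.0253 -0.0232] shift in target axes [0.0001 0.0082 0.4776]
```

```bash
python3 -m inch '[[[0,0.01,0.15,0,0,0,50],[0,0,0.15,0,0,0,50],[0,0,0.12,0,0,0,50],[0,0,0,0,0,0,50]]]'; python3 -m inch '[[[0,0,0.04,0,0,0,50],[0,0,0,0,0,0,50]]]'
```

```text
time_s: 28.85
ee_pos: [0.5584, 0.2739, 0.0983]
ee_rot: [1.803, 2.57, -0.001]
ft_force: [-0.5, 0.7, -0.9]
width: 0.722
grasp_force: 54.6
time_s: 29.1
ee_pos: [0.5589, 0.2741, 0.0975]
ee_rot: [1.803, 2.569, 0.001]
ft_force: [-1.8, -1.5, 4.3]
width: 0.723
grasp_force: 55.1
```

```bash
python3 -m inch '[[[0,0,0,0,0,0,72],[0,0,0,0,0,0,72],[0,0,0,0,0,0,72],[0,0,-0.4,0,0,0,72],[0,0,-0.9,0,0,0,72]]]';python3 -m inch '[[[0,0,-0.9,0,0,0,60],[-0.5,0,-0.1,0,0,0,50],[-0.6,0,0,0,0,0,40],[0,0,0,0,0,0,40],[0,0,0,0,0,0,40]]]'; python3 look.py; sed -i "s/'w2'/'w5'/" press.py; python3 press.py
```

```text
time_s: 29.72
ee_pos: [0.5569, 0.2733, 0.1729]
ee_rot: [-1.805, -2.572, 0.007]
ft_force: [0.6, 0.1, 0.4]
width: 0.837
grasp_force: 0.0
time_s: 30.35
ee_pos: [0.5807, 0.2123, 0.2346]
ee_rot: [1.804, 2.569, 0.0]
ft_force: [-0.4, 0.6, -0.3]
width: 0.468
grasp_force: 0.0
stack top in tube: z med 0.11044770433470866 p5,p95 [0.1092 0.1116] 2596
normal [ 0.0001  0.0005 -1.    ]
((0.558634340763092, 0.2740265727043152), 0.03607553616166115)
lip fit [0.5586 0.2741] 0.03984419337675625 708 mincircle ((0.5587368607521057, 0.2739091217517853), 0.04212348908185959)
[(-180, np.int64(0)), (-175, np.int64(0)), (-170, np.int64(0)), (-165, np.int64(0)), (-160, np.int64(0)), (-155, np.int64(0)), (-150, np.int64(0)), (-145, np.int64(0)), (-140, np.int64(0)), (-135, np.int64(0)), (-130, np.int64(1)), (-15, np.int64(0)), (-10, np.int64(0)), (-5, np.int64(0)), (0, np.int64(0)), (5, np.int64(0)), (10, np.int64(0)), (15, np.int64(0)), (20, np.int64(0)), (25, np.int64(0)), (30, np.int64(0)), (35, np.int64(0)), (40, np.int64(0)), (45, np.int64(0)), (50, np.int64(1)), (165, np.int64(0)), (170, np.int64(0)), (175, np.int64(0))]
plate ((0.5794366598129272, 0.3001501262187958), (0.21481671929359436, 0.19333402812480927), 19.93082046508789)
knob [0.4546 0.2893 0.175 ] ((0.4524557292461395, 0.2890298068523407), 0.008984912186861038) 1037
bar ((0.49433639645576477, 0.3222511410713196), (0.11625505238771439, 0.02428790181875229), 36.061195373535156) 4539
```

View pics/w5.png

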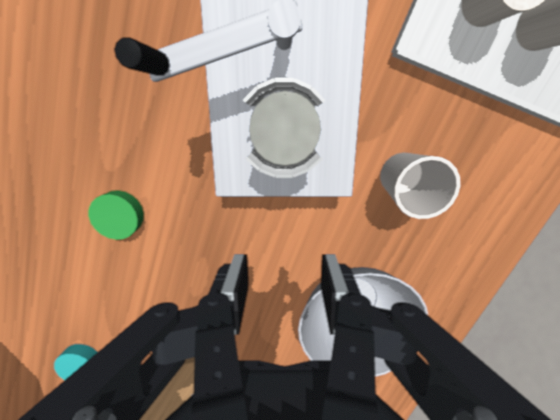

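Both thick weights and the thin one form a flat stack at (284,128) with its top at z 0.1105, and the mark is at 0.111. The knob is at (135,52). Next is the keeper.

```bash
python3 -m inch '[[[0.48,-0.39,0,0,0,0,45],[0.48,-0.39,0,0,0,0,45],[0.48,-0.39,0,0,0,0,45],[0.48,-0.39,0,0,0,0,45],[0,0,0,0,0,0,45]]]'; python3 -c "
from h import *
viewer.capture('side');plan([.453,.289,.140],PR)
H=np.array([.5587,.274])+.08*PR[:2,0]; P=PR[:2]; 
k=np.array([.453,.289])-H;print('r',np.linalg.norm(k)); x=k@PR[:2,1];y=k@PR[:2,0];t0=np.arctan2(-x,-y);print('theta',t0)
ts=np.linspace(t0,-.02,11);q=np.stack([-.1*np.cos(ts),-.1*np.sin(ts)],1);print(np.diff(q,axis=0)/.06)"
```

```text
time_s: 31.08
ee_pos: [0.4514, 0.2902, 0.2343]
ee_rot: [1.798, 2.573, -0.001]
ft_force: [0.7, -0.2, -0.3]
width: 0.533
grasp_force: 0.0
shift [-0.0095 -0.0041  1.575 ] turn [0.0245 0.0253 0.0119] shift in target axes [-0.013  -0.0007  1.5749]
r 0.09878250374529947
theta 1.264847696159459
[[-0.1995  0.0774]
 [-0.1879  0.1023]
 [-0.1733  0.1256]
 [-0.1558  0.1467]
 [-0.1357  0.1655]
 [-0.1133  0.1815]
 [-0.0891  0.1945]
 [-0.0635  0.2044]
 [-0.0368  0.2108]
 [-0.0095  0.2138]]
```

```bash
python3 -m inch '[[[-0.01,0,0.6,0,0,0,45],[0,0,0.6,0,0,0,45],[0,0,0.37,0,0,0,45],[0,0,0,0,0,0,5],[0,0,0,0,0,0,5]]]' 25; python3 -m inch '[[[0,0,0,0,0,0,5],[0,0,0,0,0,0,5],[0,0,0,0,0,0,5]]]'
```

```text
time_s: 31.75
ee_pos: [0.4523, 0.2863, 0.1398]
ee_rot: [1.804, 2.571, -0.009]
ft_force: [-6.2, -3.0, -7.8]
width: 0.205
grasp_force: 25.0
time_s: 32.12
ee_pos: [0.4522, 0.2864, 0.1398]
ee_rot: [1.804, 2.571, -0.007]
ft_force: [-4.5, -3.6, -7.4]
width: 0.203
grasp_force: 25.0
```

```bash
python3 -m inch '[[[-0.2,0.08,0,0,0,0,5],[-0.19,0.1,0,0,0,0,5],[-0.17,0.125,0,0,0,0,5],[-0.155,0.145,0,0,0,0,5],[-0.135,0.165,0,0,0,0,5]]]'; python3 -c "
from h import *
s=env.read_state();H=np.array([.5587,.274])+.08*PR[:2,0];k=s['ee_pos'][:2]-H;print(np.linalg.norm(k),np.arctan2(-k@PR[:2,1],-k@PR[:2,0]))"
```

```text
time_s: 32.75
ee_pos: [0.5018, 0.2474, 0.1397]
ee_rot: [-1.802, -2.573, 0.021]
ft_force: [-11.4, -22.3, 4.7]
width: 0.201
grasp_force: 27.6
0.10596965012341387 0.6312306174922114
```

```bash
python3 -m inch '[[[0,0,0,0,0,0,5]]]'
python3 - <<'E'
from h import *
d=cap("wrist");X=pts(d);s=cap("side");Y=pts(s)
cv2.imwrite('pics/k.png',np.hstack([d["pixels"][100:400,130:430],cv2.resize(s["pixels"][90:240,190:340],(300,300))])[...,::-1])
for Z in(X,Y):
    m=(Z[...,2]>.124)&(Z[...,2]<.134)&(np.linalg.norm(Z[...,:2]-[.52,.31],axis=-1)<.09);print('bar',cv2.minAreaRect(Z[m][:,:2].astype(np.float32)),m.sum())
E
```

```text
time_s: 32.88
ee_pos: [0.5028, 0.247, 0.1397]
ee_rot: [1.802, 2.572, -0.02]
ft_force: [-9.0, -22.3, 3.7]
width: 0.202
grasp_force: 27.1
bar ((0.517140805721283, 0.3019846975803375), (0.1232677772641182, 0.024479249492287636), 73.18783569335938) 8228
bar ((0.5161506533622742, 0.2955285310745239), (0.1187477707862854, 0.018597496673464775), 71.50273895263672) 62
```

View pics/k.png

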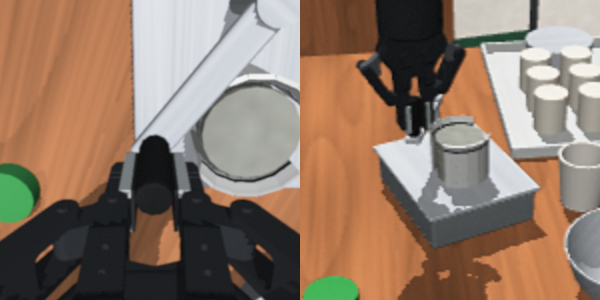

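The bar has swung to about 0.64 rad. The knob sits 6-7 mm off pad centre, so I'll loosen, recentre and continue with a loose cage.

```bash
python3 -m inch '[[[0,0,0,0,0,0,26],[0.11,0,0,0,0,0,26],[0,0,0,0,0,0,26]]]'; python3 -m inch '[[[-0.11,0.18,0,0,0,0,26],[-0.09,0.195,0,0,0,0,26],[-0.065,0.205,0,0,0,0,26],[-0.035,0.21,0,0,0,0,26],[-0.01,0.21,0,0,0,0,26]]]';  python3 -m inch '[[[0,0.05,0,0,0,0,26],[0,0,0,0,0,0,26]]]'
cat > bar.py <<'E'
from h import *
d=cap("wrist");X=pts(d)
m=(X[...,2]>.124)&(X[...,2]<.134)&(np.linalg.norm(X[...,:2]-[.545,.31],axis=-1)<.09)&(np.linalg.norm(X[...,:2]-[.5587,.274],axis=-1)<.15)
r=cv2.minAreaRect(X[m][:,:2].astype(np.float32));print('bar',r,'center line x',m.sum())
q=X[m][:,:2];v=np.linalg.svd(q-q.mean(0),full_matrices=False)[2][0];print('dir deg',np.degrees(np.arctan2(*v[::-1]))%180,'(stop: 110)')
s=env.read_state();print('tcp press xy',(s["ee_pos"][:2]-np.array([.5587,.274]))@np.stack([PR[:2,1],PR[:2,0]],1))
E
python3 bar.py
```

```text
time_s: 33.35
ee_pos: [0.5045, 0.2598, 0.1412]
ee_rot: [1.801, 2.569, 0.004]
ft_force: [-0.3, 0.0, -0.1]
width: 0.306
grasp_force: 0.0
time_s: 33.98
ee_pos: [0.5675, 0.2617, 0.1404]
ee_rot: [1.804, 2.569, -0.0]
ft_force: [-19.1, -7.4, 5.0]
width: 0.306
grasp_force: 12.5
time_s: 34.22
ee_pos: [0.567, 0.2615, 0.1399]
ee_rot: [-1.804, -2.571, 0.01]
ft_force: [-10.2, -5.8, 7.5]
width: 0.302
grasp_force: 5.7
bar ((0.547127366065979, 0.3032812774181366), (0.023854093626141548, 0.12110011279582977), 18.787734985351562) center line x 7809
dir deg 109.94459439767351 (stop: 110)
tcp press xy [ 0.0035 -0.0145]
```

```bash
python3 -m inch '[[[0,-0.05,0,0,0,0,45],[0,0,0,0,0,0,45],[0,0,-0.4,0,0,0,45],[0,0,-0.9,0,0,0,45],[0,0,-0.6,0,0,0,45]]]'; python3 -m inch '[[[-0.8,0,-0.2,0,0,0,45],[-0.6,0,0,0,0,0,45],[0,0,0,0,0,0,45]]]'; python3 bar.py
python3 - <<'E'
from h import *
d=cap("wrist");s=cap("scene")
cv2.imwrite('pics/f.png',np.hstack([cv2.resize(d["pixels"],(400,300)),cv2.resize(s["pixels"][130:370,80:400],(400,300))])[...,::-1])
E
```

```text
time_s: 34.9
ee_pos: [0.5674, 0.2624, 0.257]
ee_rot: [1.802, 2.568, 0.004]
ft_force: [1.0, 1.0, -0.3]
width: 0.528
grasp_force: 0.0
time_s: 35.28
ee_pos: [0.5961, 0.1811, 0.2672]
ee_rot: [1.806, 2.566, 0.002]
ft_force: [-0.2, 0.4, 0.0]
width: 0.528
grasp_force: 0.0
bar ((0.5524922609329224, 0.29085439443588257), (0.01991444081068039, 0.09847310185432434), 20.09398078918457) center line x 2436
dir deg 110.39474623007591 (stop: 110)
tcp press xy [ 0.0032 -0.0989]
```

View pics/f.png

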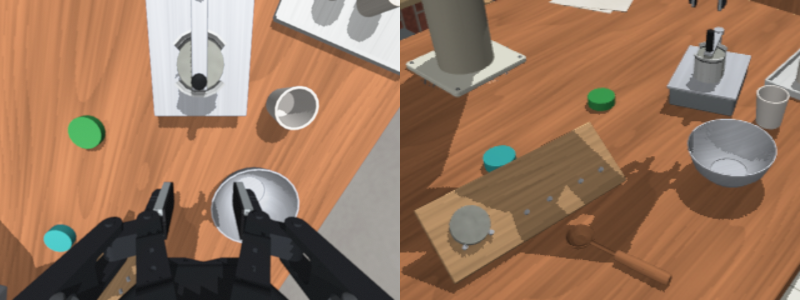

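The keeper bar lies centred over the stack, running from (199,20) to the knob at (199,82). The spare thin weight is still seated in the rack at (470,225), and the bowl, cup and spoon haven't moved. I'm handing in.

```bash
python3 -c "
from station import env
print(env.hand_in())"
```

```text
the job is handed in; nothing more can be done
None
```

The job is handed in, with no verdict returned: both thick weights and one thin weight are stacked flat in the tube (top measured about 0.5 mm below the line), the keeper bar is fully over them, the other thin weight is still in the rack, and the bowl, cup and spoon look unmoved.

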